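Free the cam lock, push the catch carriage under the nozzle, lock it

ROBOT

A 6-joint arm with a two-finger parallel gripper is mounted at the origin on the work surface. World frame = base frame: x ahead of the robot, y to its left, z up, the work surface at z = 0. Lengths are in m, angles in rad, forces in N, time in s.
With the tool pointing down it reaches from about 0.3 to 0.825 m from the base axis. Payload 5.4 kg.
Tool frame: the origin (TCP) lies at the very end of the fingers, on their centre line; the grasp point (between the pads) lies 19 mm behind it; z points along the fingers, y is the line along which they close (so a half turn about z gives the same grasp; the last joint's range is limited). The gripper opens to 92 mm and grips with 3 to 60 N. Pads are 20 mm wide; open, the fingers measure 128 mm over their backs; the gripper's body (75 mm by 189 mm) begins 69 mm behind the grasp point.
Start: joints at [1.09, 0.158, 1.597, -0, 1.386, -0.21], TCP at [0.154, 0.554, 0.215] pointing down, gripper open.
Joint ranges: [-2.91, 2.91], [-0.94, 2.29], [0.18, 2.7], [-1.29, 4.43], [0.17, 2.64], [-3, 3]. Speed limits (rad/s): [2.57, 2.57, 3.14, 3.14, 3.14, 3.14].

INTERFACE

Orientations are given as a unit quaternion [x, y, z, w].
In Python, from station import robot, eyes, workorder gives the robot as it stands. The module is installed in compiled form; this text tells all that it offers.
- The arm moves only by the tool arm_command, never from a script. Its argument "moves" is a list of rows, each an object of numbers: "wx", "wy", "wz": the turn, a rotation vector about the tool's x, y, z in degrees; "dx", "dy", "dz": the shift along the tool's x, y, z in cm; "claw": the closure in counts, from 0 (fully open) to 255 (shut). A call has 1 to 20 rows; each row is the pose to reach, as a shift and turn from the pose commanded when the call began, along the tool's axes at that moment; what a row does not reach only later rows make up. A row lasts 1/12 s, in which the tool goes at most 41.7 mm and 7.16 degrees, less where a joint would pass 70% of its speed; a pose out of reach is approached as far as the arm can. A call with a gripper value outside its range is refused whole. The fingers move at their own pace and stop on an object; the grip force is fixed at half the most. Time passes only in rows, so rows that repeat a pose let the fingers close. It gives the time, the measured TCP pose, the force, the opening and the grip force at its end, in the units of the state.
- robot.get_state(): the state, without advancing time (a new reading comes with each control period).
- eyes.grab_frame(name): name is "scene" or "side" or "wrist"; returns the picture (480x640x3 uint8, red, green, blue); there is no depth.
- eyes.camera_info(name): a dict with "intrinsics" (3x3 intrinsics, pixels), "R" (3x3) and "t" (3): a world point X has camera coordinates R X + t. Camera axes: x right, y down, z forward; pixel columns grow to the right and rows downward; lengths in m; the calibration is good to about 2 mm. The wrist camera is an equidistant fisheye: a pixel r from the principal point sees the ray r / f radians off the axis. A picture is of the moment at which its call begins: read the wrist's pose just before it. camera_info takes no time and is no camera call; for the wrist camera it gives the pose at the moment of the call.
- workorder.job_done(): hands the job in; it is judged then, once.
The state is a dict: "clock": time; "qpos": joint angles; "dq": joint speeds; "joint_efforts": joint torques, N m; "position": TCP position; "eef_rot": TCP orientation; "ft_force": force on the tool from outside, world axes, zero at the start; "ft_torque": the same for the moment, N m; "opening": finger opening in m; "grip_force": force on a finger pad.
Only numpy, scipy, OpenCV 4.12 (cv2) and the standard library are available. Lean on these libraries where they do the work, as an engineer would, in place of code of your own. Each camera call takes 0.05 s, during which the arm holds its last target. There are 200 camera calls.

TASK

On the green nozzle test stand, swing the red-knobbed cam lever all the way forward to its free stop, so that the brass cam turns its low side to the carriage; push the carriage by its yellow plate fully home to the front stop, bringing the glass cylinder under the nozzle; then swing the lever all the way back to lock the carriage there. Fingertip pushes do it all: nothing is to be picked up, the glass stays standing in its seat untouched, and the things lying about stay where they are.

Things in the scene. Friction and masses are not known exactly. Their poses are not given: they have to be found in the camera images.
- stand: nozzle test stand bolted to the bench, green base plate 12 mm thick, spanning x -185..185, y -130..120 mm about the origin (underside, on the carriage's centre line). x points forward (away from the robot within 25 degrees), the way the carriage slides home; y left, z up. Front stop at x 158 mm. A 25 mm post at (105, 95) mm holds a boom stub 290 mm above the bench, over to y -41 mm
- carriage (a joint): slide of the carriage along the stand's x axis, m: 0 = fully back, 0.100 = fully home at the front stop; friction about 3 N, stays where left. Aluminium plate 200 x 100 mm, top 46 mm above the bench. While the cam's lobe points at the carriage, the follower block runs against the lobe at 0.015 to 0.021 and the carriage goes no further
- push_plate (a point): centre of the rear (robot-side) face of the yellow upright push plate with a rubber pad, on the rear end of the carriage; the plate is 72 mm wide (along the stand's y) and 10 mm thick, and stands from 46 to 102 mm above the bench; this point is 80 mm above the bench and moves with the carriage. Behind it, towards the robot, nothing stands higher than 26 mm above the bench
- follower_block (a point): front right corner, at mid-height (33 mm above the bench), of the steel follower block on the carriage's right (-y) edge; the block is 54 mm long, running back from here, and 12 mm wide
- cam (a joint): turn of the cam and its lever about the vertical cam axis, rad, counter-clockwise from above, hard stops at both ends: 0 = locked (lobe points at the carriage, lever back to the robot and out to the right), 1.83 = free (lever forward and out to the right). The lobe clears the follower block above 1.2. Stays where left; 3.5 to 5 N at the knob turns it. It turns fully to 0 only with the carriage back or home
- cam_axis (a point): point on the cam's axis at the top of the brass cam plate, 34 mm above the bench; the cam stands on the right side of the carriage, at (-67.5, -81.5) mm in the stand's frame, with a hub of 26 mm diameter rising to 66 mm above the bench
- cam_lobe (a point): tip of the brass cam's lobe (its high point), 30 mm from the cam axis, 28 mm above the bench; the low side of the cam is 18 mm from the axis
- lever_knob (a point): middle of the red upright knob on the end of the cam lever, 90 mm from the cam axis and 82 mm above the bench; the knob is 23 mm in diameter and stands from 58 to 106 mm above the bench, on a flat steel lever arm 18 mm wide whose top is 57 mm above the bench. Push the knob sideways, along its circle about the cam axis
- cylinder: green glass measuring cylinder, loose, 168 mm tall, 34 mm outside diameter, round foot 58 mm; stands upright with its foot in a black ring on the carriage, 165 mm ahead of the push plate's rear face; origin at the centre of its underside, 46 mm above the bench, z up. Top 214 mm above the bench
- seat (a point): centre of the cylinder's seat on the carriage's top: a black ring of 72 mm outside and 62 mm inside diameter, 11 mm high; moves with the carriage
- nozzle (a point): outlet of the lilac ceramic tip of the brass nozzle over the front of the stand, 228 mm above the bench, at (105, 0) mm in the stand's frame; the seat comes under it when the carriage is home
- tip_a: loose lilac ceramic spray tip, 19 mm flange, 16 mm high, on the left side of the stand's base plate; origin under its centre; leave alone
- tip_b: the second loose lilac ceramic tip, as the first; leave alone
- boom_clamp: loose steel boom clamp, 56 x 36 x 64 mm, on the bench right of the stand; origin under its centre; leave alone
- nozzle_body: loose brass nozzle body, 28 mm diameter, 44 mm high, on the bench left of the stand; origin under its centre; leave alone
- brush: loose nozzle brush lying on the bench left of the stand, about 200 mm long; leave alone
- washer_jar: glass jar with steel cap, 64 mm diameter, 75 mm high, on the bench to the robot's left; leave alone
- oil_can: blue can, 60 mm diameter, 130 mm high, on the bench to the robot's right; leave alone
Things that resemble listed ones, but are neither listed nor needed, are in the scene too. What is meant by the cylinder is not brown, and is the smaller of those in its own colour.

How it is judged:
On the way, in this order (a step that is already met when the one before it is completed fails the run):
1. the cam is turned to its low side while the carriage is still back (value of joint cam above 1.4 rad and value of joint carriage below 0.03 m), for 0.1 s.
2. the carriage is pushed home with the cam still low (value of joint carriage above 0.096 m and value of joint cam above 1.2 rad), for 0.2 s.
3. the cam is turned back and locks the carriage at home (value of joint cam below 0.25 rad and value of joint carriage above 0.096 m), for 0.2 s.
At the end, for the whole second after the job is handed in: the carriage is home (within 4 mm of its 100 mm travel), the cam is back at its locked stop (within 0.25 rad), and the glass cylinder stands upright and still in its seat under the nozzle (within 12 mm) (all of step 3 and velocity of joint cam below 0.05 rad/s and angle between cylinder's own z axis and vertical below 0.08 rad and distance between cylinder and seat below 0.008 m and horizontal distance between cylinder and nozzle below 0.012 m and linear speed of cylinder below 0.02 m/s); the robot touches nothing.
It fails at once if the glass cylinder is tipped, lifted or taken out of its seat (angle between cylinder's own z axis and vertical above 0.3 rad or distance between cylinder and seat above 0.02 m).
It fails at once if the robot touches the glass cylinder (contact force between any of the fingers, the arm and cylinder above 0.5 N).
It fails at once if a bystander is moved or picked up (distance of any of tip_a, tip_b, boom_clamp, nozzle_body, brush, washer_jar, oil_can from where it was at the start of the episode above 0.02 m).
It also fails if it takes over 61 s, if anything falls off the work surface, if the arm or the gripper's body presses on something with over 40 N, if the wrist force passes 120 N, or if a joint passes its speed limit or range.

## Working session

There is one attempt and no reset: what is moved stays moved. The work goes in short steps, Python scripts to look and compute and a tool call to move; the robot and the scene stay as the last step left them, time stands still between calls to the robot, and variables do not carry over. Pictures are saved under pics/ and viewed, at most 13 in all, crops included, and the job is handed in when it is done.

Besides the shell and the picture viewer there is one more tool, called after "Call:" by a JSON object that holds its "name" and its "arguments". arm_command: Moves the arm, as the interface text tells. Its arguments: {"type":"object","properties":{"moves":{"type":"array"}},"required":["moves"]}

```bash
mkdir -p pics; python3 - <<'E'
from station import robot, eyes
import cv2,numpy as np
s=robot.get_state(); print(s['clock'],s['position'],s['eef_rot'],s['opening'])
for n in("scene","side"):
    cv2.imwrite(f'pics/{n}0.png',eyes.grab_frame(n)[:,:,::-1]); i=eyes.camera_info(n); print(n,np.array(i['intrinsics']).round(1).tolist(), (-np.array(i['R']).T@np.array(i['t'])).round(3))
E
```

```text
0.0 [0.15354521 0.55347872 0.21362236] [ 1.34987833e-01  9.90846817e-01 -8.78178079e-04 -3.15413209e-04] 0.0917521721037864
scene [[513.6, 0.0, 320.2], [0.0, 513.6, 237.7], [0.0, 0.0, 1.0]] [1.177 0.775 0.845]
side [[562.6, 0.0, 313.8], [0.0, 562.6, 235.9], [0.0, 0.0, 1.0]] [ 0.205 -0.822  1.065]
```

View pics/scene0.png

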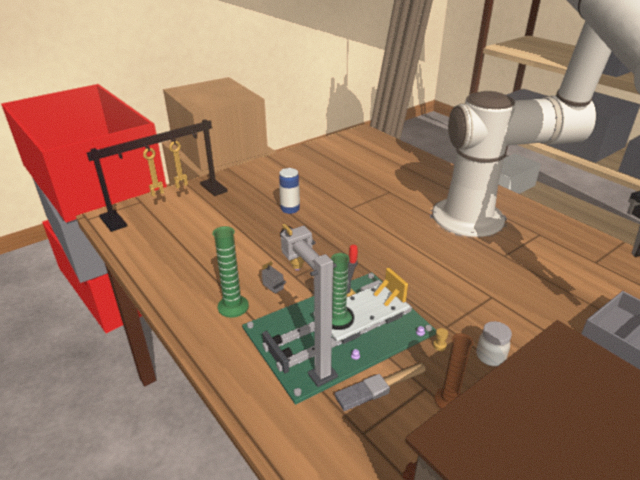

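View pics/side0.png

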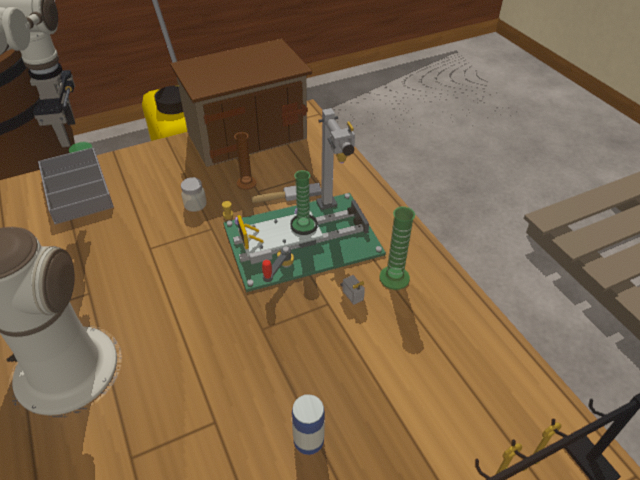

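The side view shows the stand at about (305,240). The green cylinder seated on the carriage is at (302,200). There is a bigger green one at (400,250) and a brown one at (244,160). The seated one is the smaller green, so it's the one meant. I'll confirm with an enlarged crop.

```bash
python3 - <<'E'
import cv2
a=cv2.imread('pics/side0.png')[165:305,215:400]; cv2.imwrite('pics/c1.png',cv2.resize(a,None,fx=4.3,fy=4.2,interpolation=cv2.INTER_CUBIC))
a=cv2.imread('pics/scene0.png')[235:405,240:450]; cv2.imwrite('pics/c2.png',cv2.resize(a,None,fx=3.5,fy=3.5,interpolation=cv2.INTER_CUBIC))
E
```

```text
(no output)
```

View pics/c1.png

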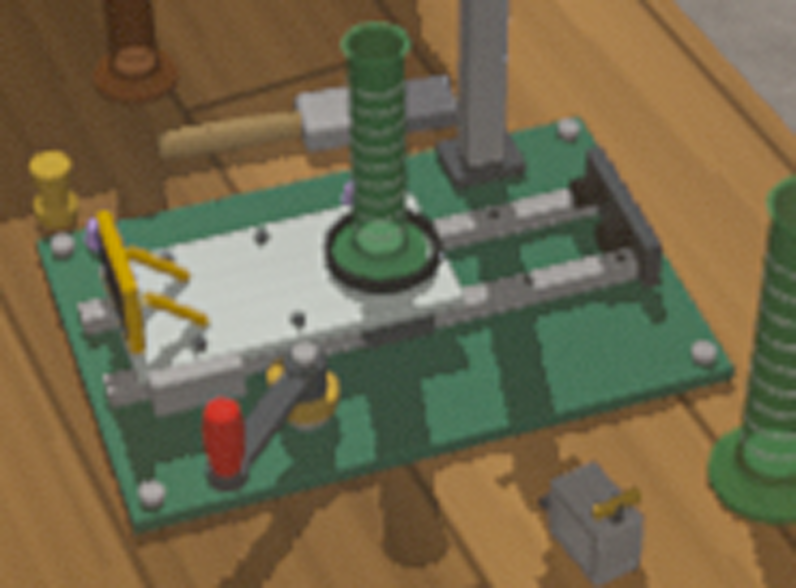

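View pics/c2.png

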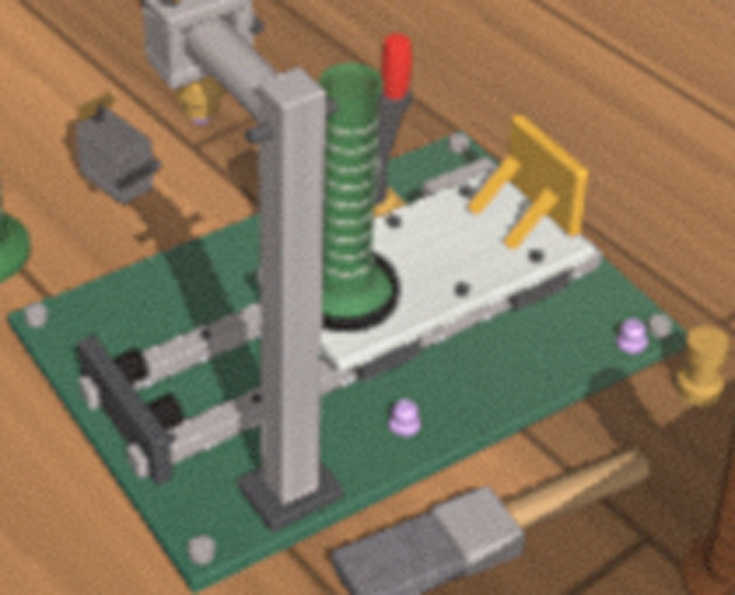

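The crops confirm that the slender green cylinder is in the black seat ring. They also show the knob (c1 223,440), the hub top (c1 305,352), the yellow plate (c1 120,280) and the base corners. Next I fit the stand pose.

```bash
cat > h.py <<'E'
import numpy as np
from station import robot, eyes
from scipy.optimize import least_squares
def proj(n,X):
    i=eyes.camera_info(n); c=np.asarray(X)@np.array(i['R']).T+np.array(i['t']); K=np.array(i['intrinsics'])
    return c[...,:2]/c[...,2:]*[K[0,0],K[1,1]]+K[:2,2]
def world(p,S):
    S=np.atleast_2d(np.array(S,float))/1000; c,s=np.cos(p[2]),np.sin(p[2])
    return np.c_[p[0]+c*S[:,0]-s*S[:,1],p[1]+s*S[:,0]+c*S[:,1],S[:,2]]
E
python3 - <<'E'
from h import *
C=[[-185,120,12],[-185,-130,12],[185,-130,12],[185,120,12]]
a=np.array([[38,242],[137,525],[733,375],[582,120]])/[4.3,4.2]+[215,165]
b=np.array([[688,335],[460,135],[10,318],[195,588]])/3.5+[240,235]
# knob top, knob, push-plate centre are unknown joints: knob angle, carriage
k=np.array([223,408])/[4.3,4.2]+[215,165]; k2=np.array([398,42])/3.5+[240,235]
f=lambda p:np.r_[(proj('side',world(p,C))-a).ravel(),(proj('scene',world(p,C))-b).ravel()]
r=least_squares(f,[.55,0,0]); p=r.x; print(p,np.degrees(p[2]),r.fun.round(1))
np.save('p.npy',p)
H=lambda t:world(p,[[-67.5+90*np.cos(t),-81.5+90*np.sin(t),106]])
g=least_squares(lambda t:np.r_[(proj('side',H(t[0]))-k).ravel(),(proj('scene',H(t[0]))-k2).ravel()],[-2.3]); print('knob',np.degrees(g.x),H(g.x[0]),g.fun)
print('hub',(proj('side',world(p,[[-67.5,-81.5,66]]))-[215,165])*[4.3,4.2])
for x in(-160,-140):
  print((proj('side',world(p,[[x,36,102],[x,-36,102]]))-[215,165])*[4.3,4.2],(proj('scene',world(p,[[x,36,102],[x,-36,102]]))-[240,235])*3.5)
for n,X in dict(cam=[-67.5,-81.5,34],free=[0,0,0],seat=[5,0,46],noz=[105,0,228],post=[105,95,290],boom=[105,-41,290]).items(): print(n,world(p,[X])[0].round(3))
E
```

```text
[ 0.62611068  0.13959197 -0.10688454] -6.124032800650739 [-1.2 -1.3 -0.9 -1.1  0.6 -2.8 -0.9 -2.2  0.6 -0.7 -0.1 -2.2 -2.  -1.6
 -1.2 -1.4]
knob [-136.08679423] [[0.47917699 0.01060985 0.106     ]] [-0.73008788 -0.81230926 -0.76567216 -1.50428395]
hub [[303.51495532 348.31916896]]
[[ 89.18407891 209.73743559]
 [119.95647767 290.23725089]] [[589.90981052 167.09854531]
 [520.64549945 108.57502337]]
[[122.56296027 202.08774457]
 [154.40009659 282.04490379]] [[565.63375621 177.64725911]
 [496.88718245 118.25864879]]
cam [0.55  0.066 0.034]
free [0.626 0.14  0.   ]
seat [0.631 0.139 0.046]
noz [0.731 0.128 0.228]
post [0.741 0.223 0.29 ]
boom [0.726 0.088 0.29 ]
```

```bash
cat >> h.py <<'E'
from scipy.spatial.transform import Rotation as Rn
def rows(T):  # T: world x,y,z, direction (deg) of tool x, tool down -> tool-frame shift cm, turn deg
    s=robot.get_state(); R0=Rn.from_quat(s['eef_rot'])
    for x,y,z,a in T:
        a=np.radians(a); X=[np.cos(a),np.sin(a),0]; Z=[0,0,-1]
        R=Rn.from_matrix(np.c_[X,np.cross(Z,X),Z])
        print('d',(100*R0.inv().apply(np.array([x,y,z])-s['position'])).round(1),'w',(R0.inv()*R).as_rotvec(degrees=True).round(1))
E
python3 - <<'E'
from h import *
rows([(.154,.553,.30,164.5),(.4575,.038,.30,128)])
E
```

```text
d [-0.1 -0.1 -8.6] w [-0.1 -0.  -0. ]
d [-43.1 -41.6  -8.6] w [-0.1  0.  36.5]
```

Call:
{"name": "arm_command", "arguments": {"moves": [{"dz": -4,"claw": 255},{"dz": -8.6,"claw": 255},{"dz": -8.6,"claw": 255},{"dx": -43.1,"dy": -41.6,"dz": -8.6,"wz": 36.5,"claw": 255},{"dx": -43.1,"dy": -41.6,"dz": -8.6,"wz": 36.5,"claw": 255},{"dx": -43.1,"dy": -41.6,"dz": -8.6,"wz": 36.5,"claw": 255},{"dx": -43.1,"dy": -41.6,"dz": -8.6,"wz": 36.5,"claw": 255},{"dx": -43.1,"dy": -41.6,"dz": -8.6,"wz": 36.5,"claw": 255},{"dx": -43.1,"dy": -41.6,"dz": -8.6,"wz": 36.5,"claw": 255},{"dx": -43.1,"dy": -41.6,"dz": -8.6,"wz": 36.5,"claw": 255},{"dx": -43.1,"dy": -41.6,"dz": -8.6,"wz": 36.5,"claw": 255},{"dx": -43.1,"dy": -41.6,"dz": -8.6,"wz": 36.5,"claw": 255},{"dx": -43.1,"dy": -41.6,"dz": -8.6,"wz": 36.5,"claw": 255},{"dx": -43.1,"dy": -41.6,"dz": -8.6,"wz": 36.5,"claw": 255},{"dx": -43.1,"dy": -41.6,"dz": -8.6,"wz": 36.5,"claw": 255},{"dx": -43.1,"dy": -41.6,"dz": -8.6,"wz": 36.5,"claw": 255},{"dx": -43.1,"dy": -41.6,"dz": -8.6,"wz": 36.5,"claw": 255},{"dx": -43.1,"dy": -41.6,"dz": -8.6,"wz": 36.5,"claw": 255},{"dx": -43.1,"dy": -41.6,"dz": -8.6,"wz": 36.5,"claw": 255},{"dx": -43.1,"dy": -41.6,"dz": -8.6,"wz": 36.5,"claw": 255}]}}

```text
invalid input
```

```bash
python3 - <<'E'
from h import *
import cv2
print(robot.get_state()['position'],robot.get_state()['qpos'])
i=eyes.camera_info('wrist'); K=np.array(i['intrinsics']); im=eyes.grab_frame('wrist')[:,:,::-1].copy()
p=np.load('p.npy')
def wp(X):
    c=np.array(i['R'])@X+np.array(i['t']); th=np.arctan2(np.hypot(c[0],c[1]),c[2]); u=c[:2]/np.hypot(c[0],c[1])*th*K[0,0]+K[:2,2]; return u
t=np.radians(-136.1)
for S in([-67.5,-81.5,66],[-67.5+90*np.cos(t),-81.5+90*np.sin(t),106],[-160,36,102],[-160,-36,102],[-185,-130,12],[185,-130,12],[-185,120,12]):
    u=wp(world(p,[S])[0]); print(S,u.round()); cv2.drawMarker(im,tuple(int(v) for v in u),(255,0,255),0,9,1)
cv2.imwrite('pics/w1.png',im); rows([(.4575,.038,.07,128)])
E
```

```text
[0.15354648 0.55352284 0.21370914] [ 1.08994742e+00  1.59000668e-01  1.59810635e+00 -4.00614706e-05
  1.38621163e+00 -2.10116568e-01]
[-67.5, -81.5, 66] [109. 521.]
[np.float64(-132.34960005122974), np.float64(-143.90616454482318), 106] [ 56. 509.]
[-160, 36, 102] [133. 514.]
[-160, -36, 102] [ 96. 507.]
[-185, -130, 12] [ 70. 454.]
[185, -130, 12] [153. 561.]
[-185, 120, 12] [193. 464.]
d [-43.1 -41.5  14.4] w [-0.1  0.  36.5]
```

View pics/w1.png

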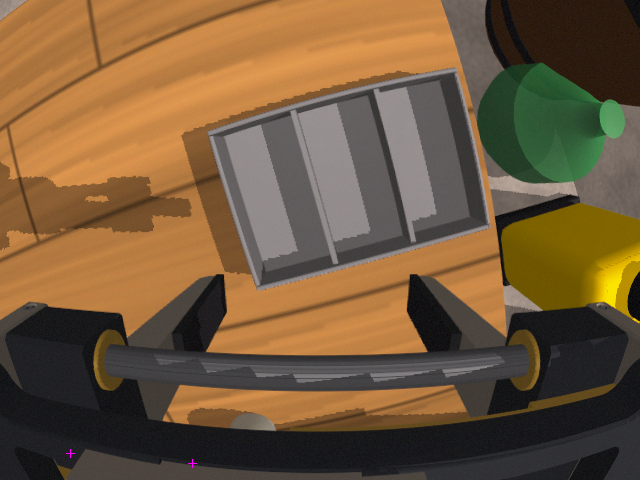

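The arm did not move because the call was refused, so the wrist view only shows the tray. I expect every row needs all its keys, so I'll test with one full row.

Call:
{"name": "arm_command", "arguments": {"moves": [{"wx": 0,"wy": 0,"wz": 0,"dx": 0,"dy": 0,"dz": -4,"claw": 255},{"wx": 0,"wy": 0,"wz": 0,"dx": 0,"dy": 0,"dz": -8.6,"claw": 255},{"wx": 0,"wy": 0,"wz": 0,"dx": 0,"dy": 0,"dz": -8.6,"claw": 255}]}}

```text
clock: 0.4
position: [0.1551, 0.5566, 0.3087]
eef_rot: [0.135, 0.991, 0.006, 0.002]
ft_force: [0.2, 1.1, 1.6]
opening: 0.0741
grip_force: 0.0
```

Call:
{"name": "arm_command", "arguments": {"moves": [{"wx": 0,"wy": 0,"wz": 10,"dx": -10,"dy": -9.6,"dz": 0,"claw": 255},{"wx": 0,"wy": 0,"wz": 20,"dx": -20,"dy": -19.3,"dz": 0,"claw": 255},{"wx": 0,"wy": 0,"wz": 36.5,"dx": -43.1,"dy": -41.6,"dz": 0,"claw": 255},{"wx": 0,"wy": 0,"wz": 36.5,"dx": -43.1,"dy": -41.6,"dz": 0,"claw": 255},{"wx": 0,"wy": 0,"wz": 36.5,"dx": -43.1,"dy": -41.6,"dz": 0,"claw": 255},{"wx": 0,"wy": 0,"wz": 36.5,"dx": -43.1,"dy": -41.6,"dz": 0,"claw": 255},{"wx": 0,"wy": 0,"wz": 36.5,"dx": -43.1,"dy": -41.6,"dz": 0,"claw": 255},{"wx": 0,"wy": 0,"wz": 36.5,"dx": -43.1,"dy": -41.6,"dz": 0,"claw": 255},{"wx": 0,"wy": 0,"wz": 36.5,"dx": -43.1,"dy": -41.6,"dz": 0,"claw": 255},{"wx": 0,"wy": 0,"wz": 36.5,"dx": -43.1,"dy": -41.6,"dz": 0,"claw": 255},{"wx": 0,"wy": 0,"wz": 36.5,"dx": -43.1,"dy": -41.6,"dz": 0,"claw": 255},{"wx": 0,"wy": 0,"wz": 36.5,"dx": -43.1,"dy": -41.6,"dz": 0,"claw": 255},{"wx": 0,"wy": 0,"wz": 36.5,"dx": -43.1,"dy": -41.6,"dz": 0,"claw": 255},{"wx": 0,"wy": 0,"wz": 36.5,"dx": -43.1,"dy": -41.6,"dz": 0,"claw": 255},{"wx": 0,"wy": 0,"wz": 36.5,"dx": -43.1,"dy": -41.6,"dz": 0,"claw": 255},{"wx": 0,"wy": 0,"wz": 36.5,"dx": -43.1,"dy": -41.6,"dz": 0,"claw": 255},{"wx": 0,"wy": 0,"wz": 36.5,"dx": -43.1,"dy": -41.6,"dz": 0,"claw": 255},{"wx": 0,"wy": 0,"wz": 36.5,"dx": -43.1,"dy": -41.6,"dz": 0,"claw": 255},{"wx": 0,"wy": 0,"wz": 36.5,"dx": -43.1,"dy": -41.6,"dz": 0,"claw": 255},{"wx": 0,"wy": 0,"wz": 36.5,"dx": -43.1,"dy": -41.6,"dz": 0,"claw": 255}]}}

```text
clock: 2.07
position: [0.4574, 0.0391, 0.3008]
eef_rot: [0.438, 0.899, 0.0, 0.0]
ft_force: [-0.3, -0.2, 1.0]
opening: 0.0006
grip_force: 0.0
```

```bash
python3 - <<'E'
from h import *
import cv2
print(robot.get_state()['position'],robot.get_state()['qpos'])
i=eyes.camera_info('wrist'); K=np.array(i['intrinsics']); im=eyes.grab_frame('wrist')[:,:,::-1].copy()
p=np.load('p.npy')
def wp(X):
    c=np.array(i['R'])@X+np.array(i['t']); th=np.arctan2(np.hypot(c[0],c[1]),c[2]); u=c[:2]/np.hypot(c[0],c[1])*th*K[0,0]+K[:2,2]; return u
t=np.radians(-136.1)
for S in([-67.5,-81.5,66],[-67.5+90*np.cos(t),-81.5+90*np.sin(t),106],[-160,36,102],[-160,-36,102],[-185,-130,12],[185,-130,12],[-185,120,12]):
    u=wp(world(p,[S])[0]); print(S,u.round()); cv2.drawMarker(im,tuple(int(v) for v in u),(255,0,255),0,9,1)
cv2.imwrite('pics/w2.png',im); rows([(.4575,.038,.07,128)])
E
```

```text
[0.45742341 0.03906504 0.30076318] [-1.79160988e-01 -1.97083097e-01  1.77881257e+00  1.69066930e-04
  1.55949816e+00 -8.44119357e-01]
[-67.5, -81.5, 66] [395. 246.]
[np.float64(-132.34960005122974), np.float64(-143.90616454482318), 106] [316. 256.]
[-160, 36, 102] [421. 111.]
[-160, -36, 102] [372. 160.]
[-185, -130, 12] [293. 198.]
[185, -130, 12] [469. 368.]
[-185, 120, 12] [432.  61.]
d [-0.1 -0.1 23.1] w [0.  0.  0.1]
```

View pics/w2.png

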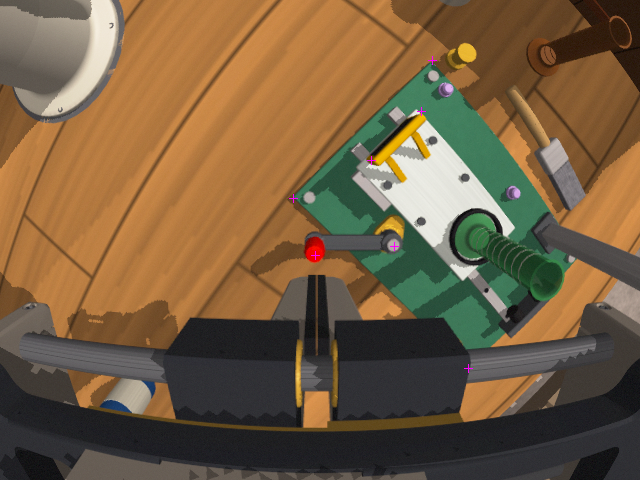

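The wrist view confirms the fit: the knob is at (315,247), the hub at (393,240) and the plate at (400,138), all within about 8 px of prediction. The fingertips are behind the knob, on the carriage side. I'll descend with an extra 1 cm clearance.

Call:
{"name": "arm_command", "arguments": {"moves": [{"wx": 0,"wy": 0,"wz": 0,"dx": 1,"dy": 0,"dz": 4,"claw": 255},{"wx": 0,"wy": 0,"wz": 0,"dx": 1,"dy": 0,"dz": 8,"claw": 255},{"wx": 0,"wy": 0,"wz": 0,"dx": 1,"dy": 0,"dz": 12,"claw": 255},{"wx": 0,"wy": 0,"wz": 0,"dx": 1,"dy": 0,"dz": 16,"claw": 255},{"wx": 0,"wy": 0,"wz": 0,"dx": 1,"dy": 0,"dz": 19,"claw": 255},{"wx": 0,"wy": 0,"wz": 0,"dx": 1,"dy": 0,"dz": 21,"claw": 255},{"wx": 0,"wy": 0,"wz": 0,"dx": 1,"dy": 0,"dz": 22.6,"claw": 255},{"wx": 0,"wy": 0,"wz": 0,"dx": 1,"dy": 0,"dz": 22.9,"claw": 255},{"wx": 0,"wy": 0,"wz": 0,"dx": 1,"dy": 0,"dz": 22.9,"claw": 255},{"wx": 0,"wy": 0,"wz": 0,"dx": 1,"dy": 0,"dz": 22.9,"claw": 255}]}}

```text
clock: 2.95
position: [0.4524, 0.046, 0.0726]
eef_rot: [0.438, 0.899, 0.0, 0.001]
ft_force: [0.3, -0.3, -1.1]
opening: 0.0001
grip_force: 0.0
```

```bash
python3 - <<'E'
from h import *
s=robot.get_state(); print(s['position'],s['ft_force'],s['clock'])
c=np.array([.550,.066])
T=[]
for k in range(-142,-30,8):
    for off in (21.5,):
        a=np.radians(k); q=c+.09*np.array([np.cos(a),np.sin(a)])+.0215*np.array([np.sin(a),-np.cos(a)])
        T.append((q[0],q[1],.071,k+270))
rows(T)
E
```

```text
[0.45238244 0.04599258 0.07264696] [ 0.31098714 -0.31157901 -1.10721809] 2.95
d [-2.3 -0.1  0.2] w [0.1 0.1 0. ]
d [-3.6 -0.3  0.2] w [ 0.1  0.1 -8. ]
d [-4.8 -0.3  0.2] w [  0.1   0.1 -16. ]
d [-6.1 -0.2  0.2] w [  0.    0.1 -24. ]
d [-7.4  0.1  0.2] w [  0.    0.1 -32. ]
d [-8.6  0.6  0.2] w [  0.    0.1 -40. ]
d [-9.7  1.3  0.2] w [  0.    0.1 -48. ]
d [-10.7   2.1   0.2] w [  0.    0.1 -56. ]
d [-11.6   3.    0.2] w [  0.    0.1 -64. ]
d [-12.3   4.1   0.2] w [  0.    0.1 -72. ]
d [-12.9   5.2   0.2] w [  0.    0.1 -80. ]
d [-13.4   6.5   0.2] w [ -0.    0.1 -88. ]
d [-13.6   7.7   0.2] w [ -0.    0.1 -96. ]
d [-13.7   9.    0.2] w [-0.00e+00  1.00e-01 -1.04e+02]
```

Call:
{"name": "arm_command", "arguments": {"moves": [{"wx": 0,"wy": 0,"wz": 0,"dx": -0.8,"dy": 0,"dz": 0,"claw": 255},{"wx": 0,"wy": 0,"wz": 0,"dx": -1.5,"dy": 0,"dz": 0,"claw": 255},{"wx": 0,"wy": 0,"wz": 0,"dx": -2.3,"dy": -0.1,"dz": 0,"claw": 255},{"wx": 0,"wy": 0,"wz": -4,"dx": -3.0,"dy": -0.2,"dz": 0,"claw": 255},{"wx": 0,"wy": 0,"wz": -8,"dx": -3.6,"dy": -0.3,"dz": 0,"claw": 255},{"wx": 0,"wy": 0,"wz": -12,"dx": -4.2,"dy": -0.3,"dz": 0,"claw": 255},{"wx": 0,"wy": 0,"wz": -16,"dx": -4.8,"dy": -0.3,"dz": 0,"claw": 255},{"wx": 0,"wy": 0,"wz": -20,"dx": -5.5,"dy": -0.3,"dz": 0,"claw": 255},{"wx": 0,"wy": 0,"wz": -24,"dx": -6.1,"dy": -0.2,"dz": 0,"claw": 255},{"wx": 0,"wy": 0,"wz": -28,"dx": -6.8,"dy": -0.1,"dz": 0,"claw": 255},{"wx": 0,"wy": 0,"wz": -32,"dx": -7.4,"dy": 0.1,"dz": 0,"claw": 255},{"wx": 0,"wy": 0,"wz": -36,"dx": -8.0,"dy": 0.3,"dz": 0,"claw": 255},{"wx": 0,"wy": 0,"wz": -40,"dx": -8.6,"dy": 0.6,"dz": 0,"claw": 255},{"wx": 0,"wy": 0,"wz": -40,"dx": -8.6,"dy": 0.6,"dz": 0,"claw": 255}]}}

```text
clock: 4.12
position: [0.51, -0.0193, 0.0718]
eef_rot: [0.104, 0.995, 0.0, -0.0]
ft_force: [-0.6, 0.1, -0.6]
opening: 0.0004
grip_force: 0.1
```

```bash
python3 - <<'E'
from h import *
import cv2
s=robot.get_state(); print(s['position'],s['ft_force'],s['clock'],s['qpos'])
im=eyes.grab_frame('side')[165:315,215:400,::-1]; cv2.imwrite('pics/s1.png',cv2.resize(im,None,fx=4,fy=4,interpolation=cv2.INTER_CUBIC))
c=np.array([.550,.066]); T=[]
for k in range(-102,-27,8):
    a=np.radians(k); q=c+.09*np.array([np.cos(a),np.sin(a)])+.0215*np.array([np.sin(a),-np.cos(a)])
    T.append((q[0],q[1],.072,k+270))
rows(T)
E
```

```text
[ 0.5100211  -0.01928571  0.07181024] [-0.56993753  0.0788172  -0.63065635] 4.1167 [-2.74948009e-01  1.55696243e-01  1.90223004e+00  2.74765570e-05
  1.08383038e+00 -1.63688330e+00]
d [ 0.   0.2 -0. ] w [-0.   0.  -0.1]
d [-1.3 -0.  -0. ] w [-0.   0.  -8.1]
d [-2.6 -0.1 -0. ] w [ -0.    0.  -16.1]
d [-3.8  0.1 -0. ] w [ -0.    0.  -24.1]
d [-5.1  0.4 -0. ] w [ -0.    0.  -32.1]
d [-6.3  0.9 -0. ] w [ -0.    0.  -40.1]
d [-7.4  1.6 -0. ] w [ -0.    0.  -48.1]
d [-8.4  2.4 -0. ] w [ -0.    0.  -56.1]
d [-9.3  3.3 -0. ] w [ -0.    0.  -64.1]
d [-10.    4.4  -0. ] w [ -0.    0.  -72.1]
```

View pics/s1.png

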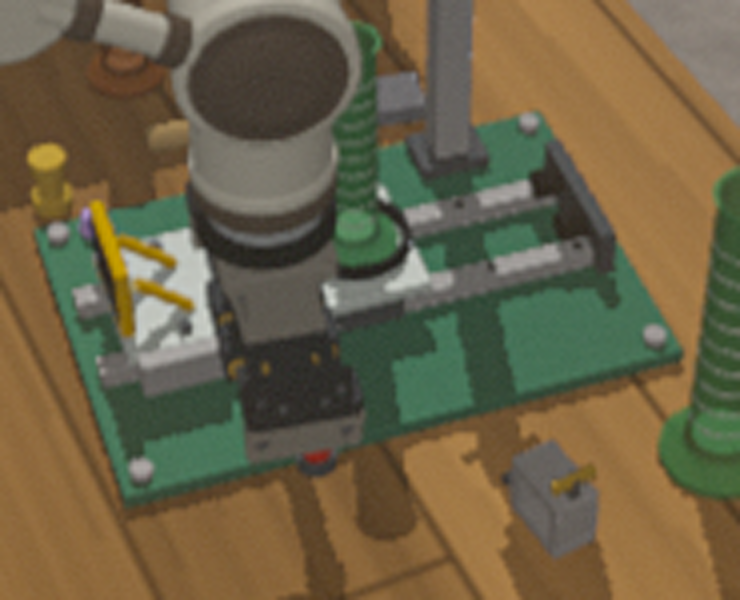

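The knob (318,458) is moving with the fingers, and the carriage is still back. I continue the swing to the free stop.

Call:
{"name": "arm_command", "arguments": {"moves": [{"wx": 0,"wy": 0,"wz": -4,"dx": -0.6,"dy": 0,"dz": 0,"claw": 255},{"wx": 0,"wy": 0,"wz": -8,"dx": -1.3,"dy": 0,"dz": 0,"claw": 255},{"wx": 0,"wy": 0,"wz": -12,"dx": -2.0,"dy": 0,"dz": 0,"claw": 255},{"wx": 0,"wy": 0,"wz": -16,"dx": -2.6,"dy": -0.1,"dz": 0,"claw": 255},{"wx": 0,"wy": 0,"wz": -20,"dx": -3.2,"dy": 0,"dz": 0,"claw": 255},{"wx": 0,"wy": 0,"wz": -24,"dx": -3.8,"dy": 0.1,"dz": 0,"claw": 255},{"wx": 0,"wy": 0,"wz": -28,"dx": -4.5,"dy": 0.2,"dz": 0,"claw": 255},{"wx": 0,"wy": 0,"wz": -32,"dx": -5.1,"dy": 0.4,"dz": 0,"claw": 255},{"wx": 0,"wy": 0,"wz": -36,"dx": -5.7,"dy": 0.6,"dz": 0,"claw": 255},{"wx": 0,"wy": 0,"wz": -40,"dx": -6.3,"dy": 0.9,"dz": 0,"claw": 255},{"wx": 0,"wy": 0,"wz": -44,"dx": -6.9,"dy": 1.2,"dz": 0,"claw": 255},{"wx": 0,"wy": 0,"wz": -48,"dx": -7.4,"dy": 1.6,"dz": 0,"claw": 255},{"wx": 0,"wy": 0,"wz": -52,"dx": -7.9,"dy": 2.0,"dz": 0,"claw": 255},{"wx": 0,"wy": 0,"wz": -56,"dx": -8.4,"dy": 2.4,"dz": 0,"claw": 255},{"wx": 0,"wy": 0,"wz": -58,"dx": -8.6,"dy": 2.6,"dz": 0,"claw": 255},{"wx": 0,"wy": 0,"wz": -58,"dx": -8.6,"dy": 2.6,"dz": 0,"claw": 255}]}}

```text
clock: 5.5
position: [0.5823, -0.0219, 0.0711]
eef_rot: [-0.392, 0.92, -0.0, -0.024]
ft_force: [-63.9, -38.2, 42.6]
opening: 0.0004
grip_force: 37.1
```

The force is high, so I'm backing off along the path before looking.

Call:
{"name": "arm_command", "arguments": {"moves": [{"wx": 0,"wy": 0,"wz": 0,"dx": 1,"dy": 0,"dz": 0,"claw": 255},{"wx": 0,"wy": 0,"wz": 0,"dx": 2,"dy": 0,"dz": 0,"claw": 255},{"wx": 0,"wy": 0,"wz": 0,"dx": 3,"dy": 0,"dz": 0,"claw": 255},{"wx": 0,"wy": 0,"wz": 0,"dx": 3.2,"dy": 0,"dz": 0,"claw": 255}]}}

```text
clock: 5.83
position: [0.5764, -0.035, 0.072]
eef_rot: [-0.389, 0.921, -0.0, 0.0]
ft_force: [-0.6, 1.2, 0.0]
opening: 0.0006
grip_force: 0.0
```

```bash
python3 - <<'E'
from h import *
import cv2
s=robot.get_state(); print(s['position'],s['ft_force'],s['clock'],s['qpos'])
a=cv2.resize(eyes.grab_frame('side')[165:315,215:400,::-1],(555,450),interpolation=cv2.INTER_CUBIC)
w=cv2.resize(eyes.grab_frame('wrist')[:,:,::-1],(600,450)); cv2.imwrite('pics/s2.png',cv2.resize(np.vstack([a[:, :],]) ,None,fx=1,fy=1)); cv2.imwrite('pics/w3.png',w)
E
```

```text
[ 0.57640485 -0.03503653  0.07195804] [-0.62278088  1.21376077  0.00187096] 5.8333 [-2.69779397e-01  3.13970817e-01  1.71143791e+00 -1.60797725e-04
  1.11497543e+00 -2.64065497e+00]
```

View pics/s2.png

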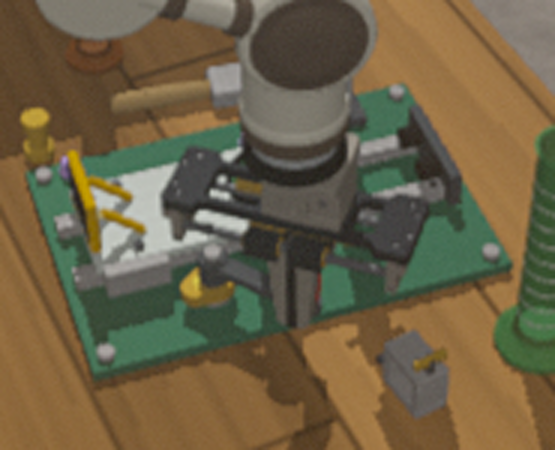

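The lever now points forward and the lobe points rearward, so the fingers probably reached the free stop. I'll measure the knob angle from the red pixels.

```bash
python3 - <<'E'
from h import *
import cv2
p=np.load('p.npy'); i=eyes.camera_info('wrist'); K=np.array(i['intrinsics'])
for n in('scene','side','wrist'):
    m=eyes.grab_frame(n).astype(int); r=((m[...,0]>120)&(m[...,1]<60)&(m[...,2]<60)).astype(np.uint8)
    c,l,st,ce=cv2.connectedComponentsWithStats(r); print(n,[(st[k].tolist(),ce[k].round().tolist()) for k in range(1,c) if st[k,4]>3 and not(n=='scene' and ce[k][0]<200)])
for k in(80,90,95,100,105,110):
    t=np.radians(-136.1+k); S=[[-67.5+90*np.cos(t),-81.5+90*np.sin(t),z] for z in(106,58)]; W=world(p,S)
    c=np.array(i['R'])@W[0]+np.array(i['t']); h=np.hypot(c[0],c[1])
    print(k,W[0].round(3),proj('scene',W).round().tolist(),proj('side',W).round().tolist(),(c[:2]/h*np.arctan2(h,c[2])*K[0,0]+K[:2,2]).round())
E
```

```text
scene [([305, 264, 7, 14, 48], [307.0, 271.0])]
side []
wrist [([304, 391, 25, 9, 185], [317.0, 394.0])]
80 [ 0.592 -0.014  0.106] [[310.0, 258.0], [311.0, 273.0]] [[315.0, 253.0], [315.0, 266.0]] [322. 376.]
90 [ 0.605 -0.005  0.106] [[308.0, 261.0], [308.0, 277.0]] [[319.0, 249.0], [319.0, 262.0]] [314. 403.]
95 [ 0.611 -0.     0.106] [[307.0, 263.0], [308.0, 279.0]] [[320.0, 246.0], [320.0, 260.0]] [312. 416.]
100 [0.617 0.005 0.106] [[307.0, 265.0], [307.0, 281.0]] [[321.0, 244.0], [321.0, 258.0]] [312. 428.]
105 [0.622 0.011 0.106] [[307.0, 268.0], [307.0, 283.0]] [[322.0, 242.0], [322.0, 256.0]] [313. 439.]
110 [0.626 0.018 0.106] [[307.0, 270.0], [307.0, 286.0]] [[322.0, 239.0], [322.0, 253.0]] [316. 450.]
```

Call:
{"name": "arm_command", "arguments": {"moves": [{"wx": 0,"wy": 0,"wz": 0,"dx": 0,"dy": 0,"dz": -4,"claw": 255},{"wx": 0,"wy": 0,"wz": 0,"dx": 1,"dy": 0,"dz": -8,"claw": 255},{"wx": 0,"wy": 0,"wz": 0,"dx": 4,"dy": 0,"dz": -11,"claw": 255},{"wx": 0,"wy": 0,"wz": 0,"dx": 8,"dy": 0,"dz": -13,"claw": 255},{"wx": 0,"wy": 0,"wz": 0,"dx": 12,"dy": 0,"dz": -14,"claw": 255},{"wx": 0,"wy": 0,"wz": 0,"dx": 16,"dy": 0,"dz": -14,"claw": 255},{"wx": 0,"wy": 0,"wz": 0,"dx": 16,"dy": 0,"dz": -14,"claw": 255},{"wx": 0,"wy": 0,"wz": 0,"dx": 16,"dy": 0,"dz": -14,"claw": 255}]}}

```text
clock: 6.75
position: [0.4652, -0.15, 0.2122]
eef_rot: [-0.389, 0.921, -0.0, 0.001]
ft_force: [-1.0, -0.1, -0.4]
opening: 0.0006
grip_force: 0.0
```

```bash
python3 - <<'E'
from h import *
import cv2
s=robot.get_state(); print(s['position'],s['ft_force'],s['clock'])
p=np.load('p.npy')
ob={}
for n in('scene','side'):
    im=eyes.grab_frame(n); m=im.astype(int); r=((m[...,0]>120)&(m[...,1]<70)&(m[...,2]<70)).astype(np.uint8)
    c,l,st,ce=cv2.connectedComponentsWithStats(r); print(n,[(st[k].tolist(),ce[k].round(1).tolist()) for k in range(1,c) if st[k,4]>8 and not(n=='scene' and ce[k][0]<200)])
    cv2.imwrite(f'pics/{n}3.png',im[:,:,::-1])
    o=cv2.imread(f'pics/{n}0.png')[:,:,::-1].astype(int); r=((o[...,0]>120)&(o[...,1]<70)&(o[...,2]<70)).astype(np.uint8)
    c,l,st,ce=cv2.connectedComponentsWithStats(r); print('start',n,[(st[k].tolist(),ce[k].round(1).tolist()) for k in range(1,c) if st[k,4]>8 and not(n=='scene' and ce[k][0]<200)])
for k in(0,85,90,95,100,105,110):
    t=np.radians(-136.1+k); S=[[-67.5+90*np.cos(t),-81.5+90*np.sin(t),82]]; W=world(p,S)
    print(k,proj('scene',W).round(1).tolist(),proj('side',W).round(1).tolist())
a=cv2.imread('pics/side3.png')[190:290,240:370]; cv2.imwrite('pics/s3c.png',cv2.resize(a,None,fx=6,fy=6,interpolation=cv2.INTER_CUBIC))
rows([(.427,.161,.2,173.9),(.427,.161,.075,173.9)])
E
```

```text
[ 0.46516337 -0.14995341  0.21215095] [-1.03094487 -0.0846845  -0.40920789] 6.75
scene [([306, 263, 7, 15, 66], [308.2, 270.8])]
start scene [([349, 245, 8, 18, 120], [352.6, 253.5])]
side []
start side [([262, 260, 9, 18, 127], [266.6, 268.2])]
0 [[352.6, 253.3]] [[266.8, 268.3]]
85 [[309.3, 267.5]] [[316.9, 257.7]]
90 [[308.3, 269.4]] [[318.5, 255.6]]
95 [[307.5, 271.4]] [[319.9, 253.4]]
100 [[307.1, 273.5]] [[320.9, 251.1]]
105 [[306.9, 275.5]] [[321.7, 248.8]]
110 [[307.0, 277.6]] [[322.2, 246.5]]
d [-19.5  24.3   1.2] w [ 0.   0.  52.1]
d [-19.5  24.3  13.7] w [ 0.   0.  52.1]
```

View pics/s3c.png

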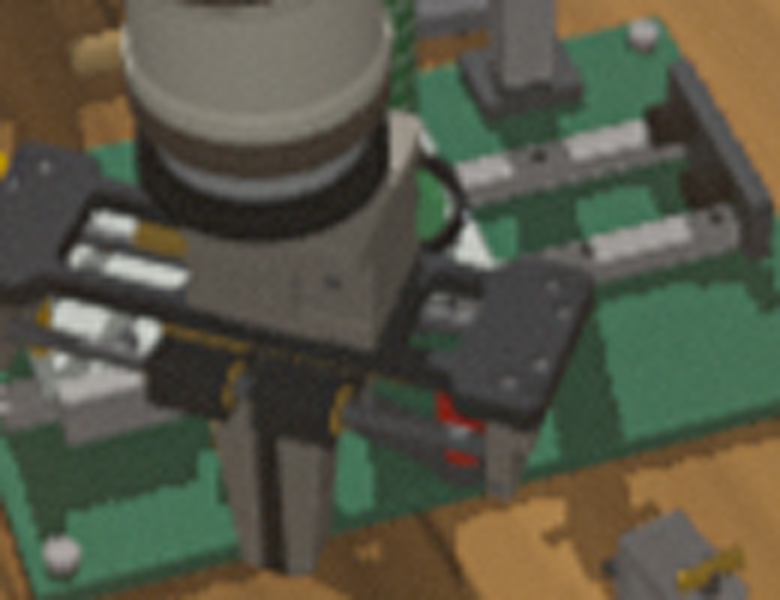

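The knob is about 92–95° from its start and that is where the fingers were blocked, so the lever is at its free stop, past 1.4 rad. The push plate is next.

Call:
{"name": "arm_command", "arguments": {"moves": [{"wx": 0,"wy": 0,"wz": 52.1,"dx": -19.5,"dy": 24.3,"dz": 1.2,"claw": 255},{"wx": 0,"wy": 0,"wz": 52.1,"dx": -19.5,"dy": 24.3,"dz": 1.2,"claw": 255},{"wx": 0,"wy": 0,"wz": 52.1,"dx": -19.5,"dy": 24.3,"dz": 1.2,"claw": 255},{"wx": 0,"wy": 0,"wz": 52.1,"dx": -19.5,"dy": 24.3,"dz": 1.2,"claw": 255},{"wx": 0,"wy": 0,"wz": 52.1,"dx": -19.5,"dy": 24.3,"dz": 1.2,"claw": 255},{"wx": 0,"wy": 0,"wz": 52.1,"dx": -19.5,"dy": 24.3,"dz": 1.2,"claw": 255},{"wx": 0,"wy": 0,"wz": 52.1,"dx": -19.5,"dy": 24.3,"dz": 1.2,"claw": 255},{"wx": 0,"wy": 0,"wz": 52.1,"dx": -19.5,"dy": 24.3,"dz": 1.2,"claw": 255},{"wx": 0,"wy": 0,"wz": 52.1,"dx": -19.5,"dy": 24.3,"dz": 1.2,"claw": 255},{"wx": 0,"wy": 0,"wz": 52.1,"dx": -19.5,"dy": 24.3,"dz": 1.2,"claw": 255},{"wx": 0,"wy": 0,"wz": 52.1,"dx": -19.5,"dy": 24.3,"dz": 5,"claw": 255},{"wx": 0,"wy": 0,"wz": 52.1,"dx": -19.5,"dy": 24.3,"dz": 9,"claw": 255},{"wx": 0,"wy": 0,"wz": 52.1,"dx": -19.5,"dy": 24.3,"dz": 12,"claw": 255},{"wx": 0,"wy": 0,"wz": 52.1,"dx": -19.5,"dy": 24.3,"dz": 13.7,"claw": 255},{"wx": 0,"wy": 0,"wz": 52.1,"dx": -19.5,"dy": 24.3,"dz": 13.7,"claw": 255},{"wx": 0,"wy": 0,"wz": 52.1,"dx": -19.5,"dy": 24.3,"dz": 13.7,"claw": 255}]}}

```text
clock: 8.18
position: [0.4257, 0.1606, 0.0741]
eef_rot: [0.053, 0.999, -0.0, -0.001]
ft_force: [-0.0, 0.1, 0.6]
opening: 0.0002
grip_force: 0.0
```

```bash
python3 - <<'E'
from h import *
import cv2
s=robot.get_state(); print(s['position'],s['ft_force'],s['clock'],s['qpos'])
p=np.load('p.npy')
for n in('scene','side'):
    im=eyes.grab_frame(n); m=im.astype(int); r=((m[...,0]>110)&(m[...,1]<70)&(m[...,2]<70)).astype(np.uint8)
    c,l,st,ce=cv2.connectedComponentsWithStats(r); print(n,[(st[k].tolist(),ce[k].round(1).tolist()) for k in range(1,c) if st[k,4]>8 and not(n=='scene' and ce[k][0]<200)])
rows([(*world(p,[[x,0,75]])[0],173.9) for x in(-170,-70,-62)])
E
```

```text
[0.42567221 0.16057928 0.07405762] [-0.01148366  0.09417334  0.62051244] 8.1833 [ 9.40489510e-02  1.25091094e-02  2.05090152e+00 -1.90441682e-05
  1.08043664e+00 -1.37159538e+00]
scene [([305, 263, 9, 15, 72], [308.3, 270.8])]
side [([313, 249, 9, 18, 143], [316.9, 257.2])]
d [-3.   0.   0.1] w [0.  0.2 0. ]
d [-13.    0.    0.2] w [0.  0.2 0. ]
d [-13.8   0.    0.2] w [0.  0.2 0. ]
```

Seen clear, the knob is at 86–90° from start (about 1.5 rad), so the cam is low. I push the carriage gently.

Call:
{"name": "arm_command", "arguments": {"moves": [{"wx": 0,"wy": 0,"wz": 0,"dx": -1,"dy": 0,"dz": 0,"claw": 255},{"wx": 0,"wy": 0,"wz": 0,"dx": -2,"dy": 0,"dz": 0,"claw": 255},{"wx": 0,"wy": 0,"wz": 0,"dx": -2.5,"dy": 0,"dz": 0,"claw": 255},{"wx": 0,"wy": 0,"wz": 0,"dx": -2.8,"dy": 0,"dz": 0,"claw": 255},{"wx": 0,"wy": 0,"wz": 0,"dx": -3.1,"dy": 0,"dz": 0,"claw": 255},{"wx": 0,"wy": 0,"wz": 0,"dx": -3.4,"dy": 0,"dz": 0,"claw": 255},{"wx": 0,"wy": 0,"wz": 0,"dx": -3.8,"dy": 0,"dz": 0,"claw": 255},{"wx": 0,"wy": 0,"wz": 0,"dx": -4.2,"dy": 0,"dz": 0,"claw": 255},{"wx": 0,"wy": 0,"wz": 0,"dx": -4.6,"dy": 0,"dz": 0,"claw": 255},{"wx": 0,"wy": 0,"wz": 0,"dx": -5.0,"dy": 0,"dz": 0,"claw": 255},{"wx": 0,"wy": 0,"wz": 0,"dx": -5.4,"dy": 0,"dz": 0,"claw": 255},{"wx": 0,"wy": 0,"wz": 0,"dx": -5.8,"dy": 0,"dz": 0,"claw": 255},{"wx": 0,"wy": 0,"wz": 0,"dx": -6.2,"dy": 0,"dz": 0,"claw": 255},{"wx": 0,"wy": 0,"wz": 0,"dx": -6.6,"dy": 0,"dz": 0,"claw": 255},{"wx": 0,"wy": 0,"wz": 0,"dx": -7.0,"dy": 0,"dz": 0,"claw": 255}]}}

```text
clock: 9.53
position: [0.496, 0.1526, 0.0744]
eef_rot: [0.053, 0.999, -0.0, -0.0]
ft_force: [-3.2, -0.4, -0.1]
opening: 0.0005
grip_force: 1.7
```

Call:
{"name": "arm_command", "arguments": {"moves": [{"wx": 0,"wy": 0,"wz": 0,"dx": -0.3,"dy": 0,"dz": 0,"claw": 255},{"wx": 0,"wy": 0,"wz": 0,"dx": -0.7,"dy": 0,"dz": 0,"claw": 255},{"wx": 0,"wy": 0,"wz": 0,"dx": -1.1,"dy": 0,"dz": 0,"claw": 255},{"wx": 0,"wy": 0,"wz": 0,"dx": -1.5,"dy": 0,"dz": 0,"claw": 255},{"wx": 0,"wy": 0,"wz": 0,"dx": -1.9,"dy": 0,"dz": 0,"claw": 255},{"wx": 0,"wy": 0,"wz": 0,"dx": -2.3,"dy": 0,"dz": 0,"claw": 255},{"wx": 0,"wy": 0,"wz": 0,"dx": -2.7,"dy": 0,"dz": 0,"claw": 255},{"wx": 0,"wy": 0,"wz": 0,"dx": -3.1,"dy": 0,"dz": 0,"claw": 255},{"wx": 0,"wy": 0,"wz": 0,"dx": -3.5,"dy": 0,"dz": 0,"claw": 255},{"wx": 0,"wy": 0,"wz": 0,"dx": -3.9,"dy": 0,"dz": 0,"claw": 255},{"wx": 0,"wy": 0,"wz": 0,"dx": -4.3,"dy": 0,"dz": 0,"claw": 255},{"wx": 0,"wy": 0,"wz": 0,"dx": -4.7,"dy": 0,"dz": 0,"claw": 255},{"wx": 0,"wy": 0,"wz": 0,"dx": -5.0,"dy": 0,"dz": 0,"claw": 255},{"wx": 0,"wy": 0,"wz": 0,"dx": -5.3,"dy": 0,"dz": 0,"claw": 255},{"wx": 0,"wy": 0,"wz": 0,"dx": -5.5,"dy": 0,"dz": 0,"claw": 255},{"wx": 0,"wy": 0,"wz": 0,"dx": -5.7,"dy": 0,"dz": 0,"claw": 255},{"wx": 0,"wy": 0,"wz": 0,"dx": -5.8,"dy": 0,"dz": 0,"claw": 255},{"wx": 0,"wy": 0,"wz": 0,"dx": -5.8,"dy": 0,"dz": 0,"claw": 255}]}}

```text
clock: 11.03
position: [0.5539, 0.1467, 0.0748]
eef_rot: [0.053, 0.999, 0.0, 0.0]
ft_force: [-2.6, 0.7, -2.4]
opening: 0.0002
grip_force: 1.0
```

Not at the stop yet. I creep on in small steps.

Call:
{"name": "arm_command", "arguments": {"moves": [{"wx": 0,"wy": 0,"wz": 0,"dx": -0.15,"dy": 0,"dz": 0,"claw": 255},{"wx": 0,"wy": 0,"wz": 0,"dx": -0.3,"dy": 0,"dz": 0,"claw": 255},{"wx": 0,"wy": 0,"wz": 0,"dx": -0.4,"dy": 0,"dz": 0,"claw": 255},{"wx": 0,"wy": 0,"wz": 0,"dx": -0.4,"dy": 0,"dz": 0,"claw": 255}]}}

```text
clock: 11.37
position: [0.5554, 0.1465, 0.0748]
eef_rot: [0.053, 0.999, -0.0, -0.003]
ft_force: [-11.1, -0.6, 6.8]
opening: 0.0003
grip_force: 5.8
```

Force built up while the tool stayed put: the carriage is home. Now I retreat, rise and set up the approach on the far side of the knob.

Call:
{"name": "arm_command", "arguments": {"moves": [{"wx": 0,"wy": 0,"wz": 0,"dx": -0.1,"dy": 0,"dz": 0,"claw": 255},{"wx": 0,"wy": 0,"wz": 0,"dx": -0.1,"dy": 0,"dz": 0,"claw": 255},{"wx": 0,"wy": 0,"wz": 0,"dx": 1.5,"dy": 0,"dz": 0,"claw": 255},{"wx": 0,"wy": 0,"wz": 0,"dx": 4,"dy": 0,"dz": -1,"claw": 255},{"wx": 0,"wy": 0,"wz": 0,"dx": 4,"dy": 0,"dz": -5,"claw": 255},{"wx": 0,"wy": 0,"wz": 0,"dx": 4,"dy": 0,"dz": -9,"claw": 255},{"wx": 0,"wy": 0,"wz": 0,"dx": 4,"dy": 0,"dz": -12.5,"claw": 255},{"wx": 0,"wy": 0,"wz": 0,"dx": 4,"dy": 0,"dz": -12.5,"claw": 255}]}}

```text
clock: 12.03
position: [0.5236, 0.1511, 0.2095]
eef_rot: [0.053, 0.999, 0.001, 0.009]
ft_force: [1.2, -0.8, 0.9]
opening: 0.0004
grip_force: 0.0
```

```bash
python3 - <<'E'
from h import *
import cv2
s=robot.get_state(); print(s['position'],s['ft_force'],s['clock'])
p=np.load('p.npy')
for n in('scene','side'):
    im=eyes.grab_frame(n); cv2.imwrite(f'pics/{n}4.png',im[:,:,::-1]); m=im.astype(int); r=((m[...,0]>110)&(m[...,1]<70)&(m[...,2]<70)).astype(np.uint8)
    c,l,st,ce=cv2.connectedComponentsWithStats(r); print(n,[(st[k].tolist(),ce[k].round(1).tolist()) for k in range(1,c) if st[k,4]>8 and not(n=='scene' and ce[k][0]<200)])
rows([(.50,0,.2,195),(.631,.014,.2,216),(.631,.014,.072,216)])
E
```

```text
[0.52364851 0.15112822 0.2095094 ] [ 1.1960837  -0.76616372  0.92517819] 12.0333
scene [([306, 263, 7, 15, 57], [308.7, 270.5])]
side [([313, 249, 9, 18, 143], [317.0, 257.3])]
d [  0.4 -15.2   0.2] w [  0.    0.5 -21.1]
d [-12.5 -12.4   0.3] w [ -0.1   0.5 -42.1]
d [-12.4 -12.4  13.1] w [ -0.1   0.5 -42.1]
```

Call:
{"name": "arm_command", "arguments": {"moves": [{"wx": 0,"wy": 0,"wz": -7,"dx": 0.2,"dy": -4,"dz": 0,"claw": 255},{"wx": 0,"wy": 0,"wz": -14,"dx": 0.3,"dy": -8,"dz": 0,"claw": 255},{"wx": 0,"wy": 0,"wz": -21,"dx": 0.4,"dy": -12,"dz": 0,"claw": 255},{"wx": 0,"wy": 0,"wz": -28,"dx": 0.4,"dy": -15.2,"dz": 0,"claw": 255},{"wx": 0,"wy": 0,"wz": -35,"dx": -3.5,"dy": -14.5,"dz": 0,"claw": 255},{"wx": 0,"wy": 0,"wz": -42,"dx": -7.5,"dy": -13.5,"dz": 0,"claw": 255},{"wx": 0,"wy": 0,"wz": -42,"dx": -11,"dy": -12.7,"dz": 0,"claw": 255},{"wx": 0,"wy": 0,"wz": -42,"dx": -12.5,"dy": -12.4,"dz": 0,"claw": 255},{"wx": 0,"wy": 0,"wz": -42,"dx": -12.5,"dy": -12.4,"dz": 0,"claw": 255},{"wx": 0,"wy": 0,"wz": -42,"dx": -12.5,"dy": -12.4,"dz": 0,"claw": 255}]}}

```text
clock: 12.97
position: [0.6283, 0.014, 0.1976]
eef_rot: [-0.308, 0.951, 0.001, -0.001]
ft_force: [-0.3, 0.8, 0.6]
opening: 0.0005
grip_force: 0.0
```

```bash
python3 - <<'E'
from h import *
import cv2
s=robot.get_state(); print(s['position'],s['ft_force'],s['clock'],s['qpos'])
a=cv2.resize(eyes.grab_frame('side')[150:300,210:410,::-1],(600,450),interpolation=cv2.INTER_CUBIC); cv2.imwrite('pics/s5.png',a)
rows([(.631,.014,.072,216)])
E
```

```text
[0.62825912 0.01396509 0.1976062 ] [-0.30519084  0.79680652  0.63780083] 12.9667 [-1.69763068e-01  3.08939878e-01  1.45357466e+00  2.52378496e-05
  1.38182373e+00 -2.36697213e+00]
d [-0.3 -0.2 12.6] w [ 0.1 -0.1 -0.1]
```

View pics/s5.png

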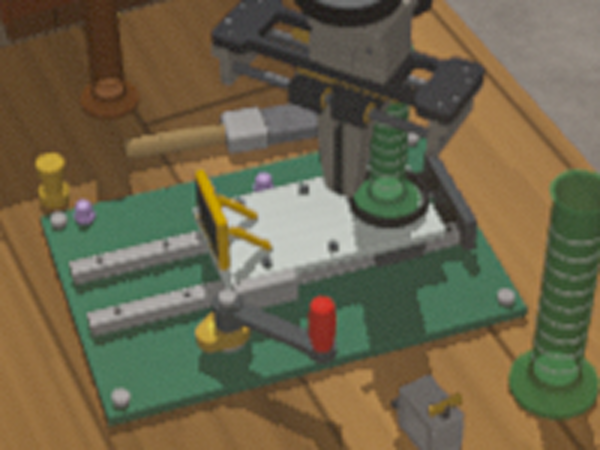

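The view shows the carriage home against the stop with the cylinder upright. The knob is at (322,325), with the fingers beyond it. I descend.

Call:
{"name": "arm_command", "arguments": {"moves": [{"wx": 0,"wy": 0,"wz": 0,"dx": -0.4,"dy": 0,"dz": 4,"claw": 255},{"wx": 0,"wy": 0,"wz": 0,"dx": -0.4,"dy": 0,"dz": 7.5,"claw": 255},{"wx": 0,"wy": 0,"wz": 0,"dx": -0.4,"dy": 0,"dz": 10.5,"claw": 255},{"wx": 0,"wy": 0,"wz": 0,"dx": -0.4,"dy": 0,"dz": 12.3,"claw": 255},{"wx": 0,"wy": 0,"wz": 0,"dx": -0.4,"dy": 0,"dz": 12.6,"claw": 255},{"wx": 0,"wy": 0,"wz": 0,"dx": -0.4,"dy": 0,"dz": 12.6,"claw": 255}]}}

```text
clock: 13.52
position: [0.63, 0.0163, 0.0724]
eef_rot: [-0.308, 0.951, 0.001, -0.001]
ft_force: [-0.3, -0.3, 0.8]
opening: 0.0005
grip_force: 0.0
```

```bash
python3 - <<'E'
from h import *
s=robot.get_state(); print(s['position'],s['ft_force'],s['clock'])
c=np.array([.550,.066]); T=[]
for k in list(range(-54,-143,-8))+[-142,-146]:
    a=np.radians(k); q=c+.09*np.array([np.cos(a),np.sin(a)])-.0215*np.array([np.sin(a),-np.cos(a)])
    T.append((q[0],q[1],.072,k+270))
rows(T)
E
```

```text
[0.62999631 0.01634569 0.07241171] [-0.29248982 -0.26670584  0.80874659] 13.5167
d [ 1.4 -0.3  0. ] w [ 0.1 -0.1 -0.1]
d [ 2.7 -0.5  0. ] w [ 0.1 -0.1  7.9]
d [ 4.  -0.5  0. ] w [ 0.1 -0.2 15.9]
d [ 5.2 -0.4  0.1] w [ 0.1 -0.2 23.9]
d [ 6.5 -0.1  0.1] w [ 0.1 -0.2 31.9]
d [7.7 0.4 0.1] w [ 0.1 -0.2 39.9]
d [8.8 1.1 0.1] w [ 0.1 -0.2 47.9]
d [9.8 1.9 0.1] w [ 0.1 -0.2 55.9]
d [10.7  2.8  0.1] w [ 0.  -0.2 63.9]
d [11.5  3.9  0.1] w [ 0.  -0.2 71.9]
d [12.1  5.   0.1] w [ 0.  -0.2 79.9]
d [12.5  6.2  0.1] w [ 0.  -0.2 87.9]
d [12.5  6.2  0.1] w [ 0.  -0.2 87.9]
d [12.6  6.9  0.1] w [-0.  -0.2 91.9]
```

Call:
{"name": "arm_command", "arguments": {"moves": [{"wx": 0,"wy": 0,"wz": 0,"dx": 0.8,"dy": -0.2,"dz": 0,"claw": 255},{"wx": 0,"wy": 0,"wz": 0,"dx": 1.4,"dy": -0.3,"dz": 0,"claw": 255},{"wx": 0,"wy": 0,"wz": 4,"dx": 2.0,"dy": -0.4,"dz": 0,"claw": 255},{"wx": 0,"wy": 0,"wz": 8,"dx": 2.7,"dy": -0.5,"dz": 0,"claw": 255},{"wx": 0,"wy": 0,"wz": 12,"dx": 3.3,"dy": -0.5,"dz": 0,"claw": 255},{"wx": 0,"wy": 0,"wz": 16,"dx": 4.0,"dy": -0.5,"dz": 0,"claw": 255},{"wx": 0,"wy": 0,"wz": 20,"dx": 4.6,"dy": -0.5,"dz": 0,"claw": 255},{"wx": 0,"wy": 0,"wz": 24,"dx": 5.2,"dy": -0.4,"dz": 0,"claw": 255},{"wx": 0,"wy": 0,"wz": 28,"dx": 5.9,"dy": -0.3,"dz": 0,"claw": 255},{"wx": 0,"wy": 0,"wz": 32,"dx": 6.5,"dy": -0.1,"dz": 0,"claw": 255},{"wx": 0,"wy": 0,"wz": 36,"dx": 7.1,"dy": 0.1,"dz": 0,"claw": 255},{"wx": 0,"wy": 0,"wz": 40,"dx": 7.7,"dy": 0.4,"dz": 0,"claw": 255},{"wx": 0,"wy": 0,"wz": 40,"dx": 7.7,"dy": 0.4,"dz": 0,"claw": 255}]}}

```text
clock: 14.6
position: [0.5684, -0.0274, 0.0761]
eef_rot: [0.037, 0.999, -0.001, 0.003]
ft_force: [1.1, -1.9, 0.1]
opening: 0.0005
grip_force: 0.7
```

```bash
python3 - <<'E'
from h import *
import cv2
s=robot.get_state(); print(s['position'],s['ft_force'],s['clock'])
for n in('scene','side'):
    im=eyes.grab_frame(n); m=im.astype(int); r=((m[...,0]>110)&(m[...,1]<70)&(m[...,2]<70)).astype(np.uint8)
    c,l,st,ce=cv2.connectedComponentsWithStats(r); print(n,[(st[k].tolist(),ce[k].round(1).tolist()) for k in range(1,c) if st[k,4]>5 and not(n=='scene' and ce[k][0]<200)])
p=np.load('p.npy')
for k in(30,40,50):
    t=np.radians(-136.1+k); W=world(p,[[-67.5+90*np.cos(t),-81.5+90*np.sin(t),82]]); print(k,proj('scene',W).round(1),proj('side',W).round(1))
c=np.array([.550,.066]); T=[]
for k in list(range(-94,-143,-8))+[-144]:
    a=np.radians(k); q=c+.09*np.array([np.cos(a),np.sin(a)])-.0215*np.array([np.sin(a),-np.cos(a)])
    T.append((q[0],q[1],.074,k+270))
rows(T)
E
```

```text
[ 0.56844679 -0.02742082  0.07609851] [ 1.14791333 -1.91697278  0.08850095] 14.6
scene []
side [([296, 260, 9, 18, 134], [299.8, 268.8])]
30 [[334.  253.4]] [[286.2 271.3]]
40 [[328.1 254.7]] [[292.9 270.5]]
50 [[322.7 256.7]] [[299.4 268.9]]
d [0.3 0.1 0.2] w [-0.   0.2 -0. ]
d [ 1.6 -0.1  0.1] w [-0.   0.2  8. ]
d [ 2.9 -0.1  0.1] w [-0.   0.2 16. ]
d [4.2 0.  0.1] w [ 0.   0.2 24. ]
d [5.4 0.3 0.1] w [ 0.   0.2 32. ]
d [6.6 0.8 0.1] w [ 0.   0.2 40. ]
d [7.7 1.5 0.1] w [ 0.   0.2 48. ]
d [8.  1.7 0.1] w [ 0.1  0.2 50. ]
```

The knob is following (50° left). I continue to the locked stop.

Call:
{"name": "arm_command", "arguments": {"moves": [{"wx": 0,"wy": 0,"wz": 4,"dx": 0.9,"dy": 0,"dz": 0,"claw": 255},{"wx": 0,"wy": 0,"wz": 8,"dx": 1.6,"dy": -0.1,"dz": 0,"claw": 255},{"wx": 0,"wy": 0,"wz": 12,"dx": 2.2,"dy": -0.1,"dz": 0,"claw": 255},{"wx": 0,"wy": 0,"wz": 16,"dx": 2.9,"dy": -0.1,"dz": 0,"claw": 255},{"wx": 0,"wy": 0,"wz": 20,"dx": 3.5,"dy": 0,"dz": 0,"claw": 255},{"wx": 0,"wy": 0,"wz": 24,"dx": 4.2,"dy": 0,"dz": 0,"claw": 255},{"wx": 0,"wy": 0,"wz": 28,"dx": 4.8,"dy": 0.1,"dz": 0,"claw": 255},{"wx": 0,"wy": 0,"wz": 32,"dx": 5.4,"dy": 0.3,"dz": 0,"claw": 255},{"wx": 0,"wy": 0,"wz": 36,"dx": 6.0,"dy": 0.5,"dz": 0,"claw": 255},{"wx": 0,"wy": 0,"wz": 40,"dx": 6.6,"dy": 0.8,"dz": 0,"claw": 255},{"wx": 0,"wy": 0,"wz": 43,"dx": 7.0,"dy": 1.1,"dz": 0,"claw": 255},{"wx": 0,"wy": 0,"wz": 43,"dx": 7.0,"dy": 1.1,"dz": 0,"claw": 255}]}}

```text
clock: 15.7
position: [0.4987, -0.0099, 0.0747]
eef_rot: [0.399, 0.917, -0.0, 0.001]
ft_force: [1.0, -1.2, 1.8]
opening: 0.0003
grip_force: 0.7
```

```bash
cat > m.py <<'E'
from h import *
import cv2
s=robot.get_state(); print(s['position'],s['ft_force'],s['clock'])
for n in('scene','side'):
    im=eyes.grab_frame(n); m=im.astype(int); r=((m[...,0]>110)&(m[...,1]<70)&(m[...,2]<70)).astype(np.uint8); cv2.imwrite(f'pics/{n}_last.png',im[:,:,::-1])
    c,l,st,ce=cv2.connectedComponentsWithStats(r); print(n,[(st[k].tolist(),ce[k].round(1).tolist()) for k in range(1,c) if st[k,4]>5 and not(n=='scene' and ce[k][0]<200)])
p=np.load('p.npy')
for k in(-20,-10,0,5,10,15):
    t=np.radians(-136.1+k); W=world(p,[[-67.5+90*np.cos(t),-81.5+90*np.sin(t),82]]); print(k,proj('scene',W).round(1),proj('side',W).round(1))
c=np.array([.550,.066]); T=[]
for k in(-140,-144,-148,-152,-156,-160):
    a=np.radians(k); q=c+.09*np.array([np.cos(a),np.sin(a)])-.0215*np.array([np.sin(a),-np.cos(a)])
    T.append((q[0],q[1],.074,k+270))
rows(T)
E
python3 m.py
```

```text
[ 0.49869458 -0.00993813  0.07467221] [ 0.97836758 -1.19734662  1.79013482] 15.7
scene [([346, 246, 8, 17, 110], [349.7, 254.6]), ([449, 393, 7, 4, 10], [452.5, 394.3]), ([449, 398, 3, 3, 7], [449.7, 398.9])]
side []
-20 [[364.4 256.4]] [[256.6 262.3]]
-10 [[358.7 254.6]] [[261.3 265.6]]
0 [[352.6 253.3]] [[266.8 268.3]]
5 [[349.5 252.9]] [[269.8 269.3]]
10 [[346.4 252.7]] [[272.9 270.1]]
15 [[343.2 252.6]] [[276.1 270.7]]
d [ 0.4 -0.2  0. ] w [0. 0. 3.]
d [ 1.  -0.3  0. ] w [0. 0. 7.]
d [ 1.7 -0.3  0. ] w [ 0.  0. 11.]
d [ 2.3 -0.3  0. ] w [ 0.  0. 15.]
d [ 3.  -0.3  0. ] w [ 0.  0. 19.]
d [ 3.6 -0.2  0. ] w [ 0.  0. 23.]
```

The knob is 5° short of where it started, with no stop felt yet. I creep on until the force rises.

Call:
{"name": "arm_command", "arguments": {"moves": [{"wx": 0,"wy": 0,"wz": 3,"dx": 0.4,"dy": -0.2,"dz": 0,"claw": 255},{"wx": 0,"wy": 0,"wz": 5,"dx": 0.7,"dy": -0.2,"dz": 0,"claw": 255},{"wx": 0,"wy": 0,"wz": 7,"dx": 1.0,"dy": -0.3,"dz": 0,"claw": 255},{"wx": 0,"wy": 0,"wz": 7,"dx": 1.1,"dy": -0.3,"dz": 0,"claw": 255}]}}

```text
clock: 16.13
position: [0.4897, -0.0039, 0.0743]
eef_rot: [0.455, 0.891, 0.0, 0.001]
ft_force: [3.2, -1.4, -0.2]
opening: 0.0002
grip_force: 1.6
```

```bash
python3 m.py
```

```text
[ 0.48972876 -0.00387611  0.07429266] [ 3.22838484 -1.43097122 -0.2185256 ] 16.1333
scene [([350, 245, 9, 18, 124], [353.8, 254.0]), ([452, 393, 4, 4, 9], [453.6, 394.3])]
side [([264, 268, 5, 10, 29], [265.7, 272.7])]
-20 [[364.4 256.4]] [[256.6 262.3]]
-10 [[358.7 254.6]] [[261.3 265.6]]
0 [[352.6 253.3]] [[266.8 268.3]]
5 [[349.5 252.9]] [[269.8 269.3]]
10 [[346.4 252.7]] [[272.9 270.1]]
15 [[343.2 252.6]] [[276.1 270.7]]
d [-0.7  0.2  0. ] w [ 0.1  0.1 -4. ]
d [-0.1 -0.   0. ] w [0.1 0.1 0. ]
d [ 0.6 -0.1  0. ] w [0.1 0.1 4. ]
d [ 1.2 -0.2  0. ] w [0.1 0.1 8. ]
d [ 1.9 -0.3  0. ] w [ 0.1  0.1 12. ]
d [ 2.5 -0.2  0. ] w [ 0.1  0.1 16. ]
```

It went past the start angle freely, so the start was not the stop. I continue.

Call:
{"name": "arm_command", "arguments": {"moves": [{"wx": 0,"wy": 0,"wz": 3,"dx": 0.4,"dy": -0.1,"dz": 0,"claw": 255},{"wx": 0,"wy": 0,"wz": 6,"dx": 0.8,"dy": -0.1,"dz": 0,"claw": 255},{"wx": 0,"wy": 0,"wz": 8,"dx": 1.2,"dy": -0.2,"dz": 0,"claw": 255},{"wx": 0,"wy": 0,"wz": 8,"dx": 1.3,"dy": -0.2,"dz": 0,"claw": 255}]}}

```text
clock: 16.57
position: [0.4796, 0.0056, 0.0738]
eef_rot: [0.516, 0.857, 0.0, 0.0]
ft_force: [3.3, -1.3, 1.3]
opening: 0.0005
grip_force: 1.6
```

```bash
python3 m.py
```

```text
[0.47961612 0.00559418 0.07383724] [ 3.32810195 -1.33375264  1.27561009] 16.5667
scene [([355, 246, 9, 19, 136], [358.9, 254.9])]
side [([256, 263, 8, 12, 48], [259.0, 269.0])]
-20 [[364.4 256.4]] [[256.6 262.3]]
-10 [[358.7 254.6]] [[261.3 265.6]]
0 [[352.6 253.3]] [[266.8 268.3]]
5 [[349.5 252.9]] [[269.8 269.3]]
10 [[346.4 252.7]] [[272.9 270.1]]
15 [[343.2 252.6]] [[276.1 270.7]]
d [-2.   0.7 -0. ] w [  0.   0. -12.]
d [-1.4  0.4 -0. ] w [ 0.  0. -8.]
d [-0.8  0.2 -0. ] w [ 0.  0. -4.]
d [-0.1  0.1 -0. ] w [0. 0. 0.]
d [ 0.5 -0.1 -0. ] w [0. 0. 4.]
d [ 1.1 -0.1 -0. ] w [0. 0. 8.]
```

Call:
{"name": "arm_command", "arguments": {"moves": [{"wx": 0,"wy": 0,"wz": 3,"dx": 0.4,"dy": -0.1,"dz": 0,"claw": 255},{"wx": 0,"wy": 0,"wz": 6,"dx": 0.8,"dy": -0.1,"dz": 0,"claw": 255},{"wx": 0,"wy": 0,"wz": 8,"dx": 1.2,"dy": -0.1,"dz": 0,"claw": 255},{"wx": 0,"wy": 0,"wz": 8,"dx": 1.3,"dy": -0.1,"dz": 0,"claw": 255}]}}

```text
clock: 17.0
position: [0.4718, 0.0165, 0.0734]
eef_rot: [0.574, 0.819, -0.001, -0.0]
ft_force: [1.5, -5.6, 2.1]
opening: 0.0004
grip_force: 2.3
```

```bash
python3 m.py
```

```text
[0.47179435 0.01649499 0.07344476] [ 1.4625558  -5.55455633  2.05161623] 17.0
scene [([360, 248, 9, 18, 135], [363.8, 256.5]), ([455, 350, 4, 3, 6], [456.5, 351.2]), ([449, 393, 5, 3, 8], [451.2, 393.8])]
side [([252, 257, 7, 16, 45], [254.2, 265.0])]
-20 [[364.4 256.4]] [[256.6 262.3]]
-10 [[358.7 254.6]] [[261.3 265.6]]
0 [[352.6 253.3]] [[266.8 268.3]]
5 [[349.5 252.9]] [[269.8 269.3]]
10 [[346.4 252.7]] [[272.9 270.1]]
15 [[343.2 252.6]] [[276.1 270.7]]
d [-3.1  1.3 -0.1] w [ -0.1  -0.  -20. ]
d [-2.6  1.  -0.1] w [ -0.1  -0.  -16. ]
d [-2.   0.7 -0.1] w [ -0.1  -0.  -12. ]
d [-1.4  0.4 -0.1] w [-0.1 -0.  -8. ]
d [-0.8  0.2 -0.1] w [-0.1 -0.  -4. ]
d [-0.2  0.  -0.1] w [-0.1 -0.   0. ]
```

Call:
{"name": "arm_command", "arguments": {"moves": [{"wx": 0,"wy": 0,"wz": 1,"dx": 0.3,"dy": 0,"dz": 0,"claw": 255},{"wx": 0,"wy": 0,"wz": 2,"dx": 0.5,"dy": 0,"dz": 0,"claw": 255},{"wx": 0,"wy": 0,"wz": 2,"dx": 0.5,"dy": 0,"dz": 0,"claw": 255}]}}

```text
clock: 17.35
position: [0.4715, 0.0168, 0.0737]
eef_rot: [0.588, 0.809, -0.003, 0.003]
ft_force: [2.0, -20.1, -3.0]
opening: 0.0004
grip_force: 10.0
```

The force jumped to 20 N with no motion: that is the locked stop. I back off and lift clear.

Call:
{"name": "arm_command", "arguments": {"moves": [{"wx": 0,"wy": 0,"wz": 0,"dx": -1,"dy": 0,"dz": 0,"claw": 255},{"wx": 0,"wy": 0,"wz": 0,"dx": -3,"dy": 0,"dz": 0,"claw": 255},{"wx": 0,"wy": 0,"wz": 0,"dx": -4,"dy": 0,"dz": -2,"claw": 255},{"wx": 0,"wy": 0,"wz": 0,"dx": -4,"dy": 0,"dz": -6,"claw": 255},{"wx": 0,"wy": 0,"wz": 0,"dx": -5,"dy": 0,"dz": -10,"claw": 255},{"wx": 0,"wy": 0,"wz": 0,"dx": -8,"dy": 0,"dz": -12,"claw": 255},{"wx": 0,"wy": 0,"wz": 0,"dx": -12,"dy": 0,"dz": -13,"claw": 255},{"wx": 0,"wy": 0,"wz": 0,"dx": -15,"dy": 0,"dz": -13,"claw": 255},{"wx": 0,"wy": 0,"wz": 0,"dx": -15,"dy": 0,"dz": -13,"claw": 255},{"wx": 0,"wy": 0,"wz": 0,"dx": -15,"dy": 0,"dz": -13,"claw": 255}]}}

```text
clock: 18.18
position: [0.5163, -0.1218, 0.2027]
eef_rot: [0.589, 0.808, 0.0, -0.001]
ft_force: [-0.7, 0.8, 0.1]
opening: 0.0007
grip_force: 0.0
```

```bash
python3 m.py | head -3; python3 - <<'E'
import cv2
a=cv2.imread('pics/side_last.png')[150:310,200:410]; cv2.imwrite('pics/fin.png',cv2.resize(a,None,fx=3.5,fy=3.5,interpolation=cv2.INTER_CUBIC))
E
```

```text
[ 0.51630934 -0.12179982  0.20268827] [-0.72424134  0.78687774  0.08461803] 18.1833
scene [([360, 248, 9, 18, 118], [363.9, 256.7]), ([448, 382, 4, 4, 7], [449.4, 383.4]), ([450, 393, 5, 4, 9], [452.0, 394.9]), ([447, 397, 4, 4, 7], [448.1, 398.3])]
side [([252, 255, 9, 17, 127], [256.5, 262.9])]
```

View pics/fin.png

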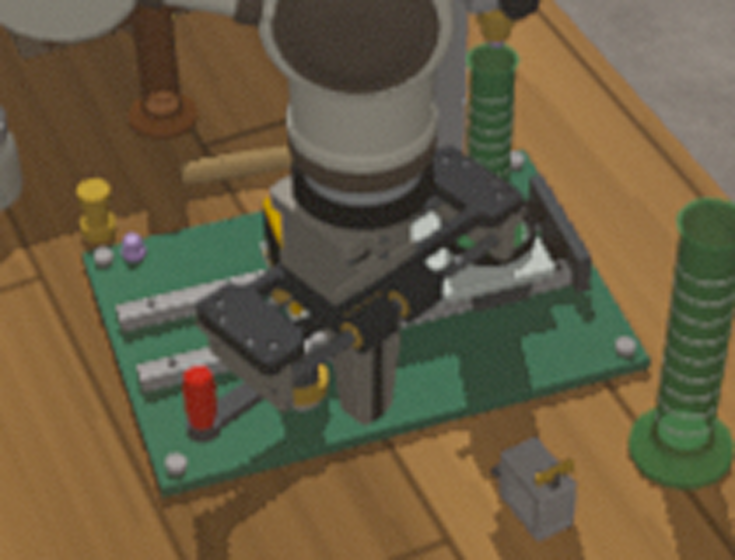

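The lever is at the back stop (knob 200,400), the carriage is home, the cylinder stands upright under the nozzle (492,110), and the arm is clear. I hand the job in.

```bash
python3 -c "
from station import workorder; print(workorder.job_done())"
```

```text
the job is handed in; nothing more can be done
None
```

The job is handed in (no verdict came back): the lever was swung to its free stop, the carriage pushed home and the lever swung back to its locked stop at about 18 s, with the glass upright under the nozzle; at the free stop the tool briefly read over 60 N, under the 120 N wrist limit.

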